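# Finish the pod stack on the carousel and hold it to the front

## Task

On the coffee-pod carousel one of the three bays has only a single pod: lay the loose cork separator slab flat and centred on that pod, then set the loose coffee pod upright in the middle of the slab, putting both down rather than dropping them. Then, by its handle, gently turn the carousel until that bay lines up with the pointer tongue on the base, and finish still gripping the handle and holding the carousel still, with the stack intact. Leave the mandarin, the scissors and the roll of tape where they are.

Things in the scene. Friction and masses are not known exactly. Their poses are not given: they have to be found in the camera images.
- slab_center (a point): loose separator slab of plain cork, grippy (friction about 1.1), square, 60 x 60 mm and 6 mm thick, 35 g, lying flat on the worktop, to the left of the carousel; the point is its centre, 3 mm above its underside; x and y axes parallel to its sides, z up
- pod_center (a point): loose coffee pod lying lid up on the worktop, to the left of the carousel: disc of 51 mm diameter with its rim at the top, 11 mm high, tapering to a 30 mm foot, about 20 g (may vary by a third), and a thin tab that sticks out 8 mm along -x (the tab is not solid); the point is the centre of the disc, 5.6 mm above its underside; z up
- pod: the same loose pod (for contact and speed); origin 4 mm from the disc's axis towards the tab, on its underside; z up
- slab: the same loose slab; origin at the centre of its underside; z up
- bay_seat (a point): the bay with the single pod: centre of the top of that pod's disc (51 mm across, fixed to the deck), where the slab goes; 37 mm above the worktop and 78 mm from the turning axis; moves with the carousel; z up, -x points outward from the axis, y along the rim (tangential). The other two bays, 120 degrees to either side, hold finished stacks (pod, slab, pod; fixed, 54 mm above the worktop)
- carousel (a joint): turning angle of the carousel's wooden deck (disc of 230 mm diameter, top 26 mm above the worktop, ribs 5 mm high between the bays) about the upright axis, rad; 0 = the bay with the single pod lies over the pointer tongue; grows counter-clockwise seen from above; starts between -1.5 and -0.6, turns to 2.6 either way; turns easily (friction about 0.03 N m) and stays where it is left
- handle_grip (a point): centre of the wooden bar of the carousel's T-handle, on the turning axis, 83 mm above the worktop; the bar is 60 mm long along x, 16 mm wide along y, 26 mm high, on a 16 mm steel post; turns with the carousel, its x axis parallel to the bay's, so the bar always points at the bay with the single pod
- handle: the same T-handle; origin on the turning axis at the deck's top; x along the bar, -x towards the bay with the single pod, z up
- base: fixed dark steel base of the carousel on the worktop; origin on the turning axis at the worktop; the pointer tongue, a flat bar with a round end, 18 to 28 mm wide, sticks out from under the deck along -x to 156 mm from the axis
- mandarin: mandarin standing by in the left back part of the worktop, 61 mm across, 50 mm high; origin under its centre; to be left alone. Left of it the worktop ends at a solid fridge (more than 0.27 m to the left of the robot's axis and more than 0.35 m ahead of it, over 0.8 m high): keep the arm clear of it when swinging in from the side
- scissors: closed scissors lying on the worktop, 87 x 199 x 9 mm, long side along y; origin under the centre; to be left alone
- tape: roll of tape lying flat, 104 mm across, 25 mm high; origin under its centre; to be left alone
There are look-alikes about, which are no part of the job. There is more than one size of the slab; the job needs the larger.

How it is judged:
On the way, in this order (a step that is already met when the one before it is completed fails the run):
1. the slab lies flat and let go on the single pod (horizontal distance between slab_center and bay_seat below 0.015 m and z of slab_center in the frame of bay_seat between 0 and 0.007 m and angle between slab_center's own z axis and vertical below 0.1 rad and contact force between the fingers and slab below 0.1 N), for 0.2 s.
2. the loose pod stands on the slab, let go (all of step 1 and horizontal distance between pod_center and bay_seat below 0.015 m and z of pod_center in the frame of bay_seat between 0.008 and 0.016 m and angle between pod_center's own z axis and vertical below 0.1 rad and contact force between the fingers and pod below 0.1 N), for 0.2 s.
3. the bay has been turned to the pointer, the handle in the grip (value of joint carousel between -0.1 and 0.1 rad and contact force between the fingers and handle above 2 N), for 0.2 s.
At the end, for the whole second after the job is handed in: Slab flat on the bay's single pod, loose pod upright on it, both within 18 mm of the bay's centre (15 mm when put down), tilt under 0.1 rad, at rest, not touched; carousel within 0.1 rad of the pointer, under 0.05 rad/s; fingers grip the handle with over 2 N (all of step 3 and horizontal distance between each of slab_center, pod_center and bay_seat below 0.018 m and z of slab_center in the frame of bay_seat between 0 and 0.007 m and angle between each of slab_center, pod_center's own z axis and vertical below 0.1 rad and z of pod_center in the frame of bay_seat between 0.008 and 0.016 m and contact force between the fingers and slab below 0.1 N and contact force between the fingers and pod below 0.1 N and velocity of joint carousel between -0.05 and 0.05 rad/s and linear speed of each of pod, slab below 0.03 m/s); the arm keeps its last pose, push and grip.
It fails at once if the slab is dropped (more than about 25 mm) (linear speed of slab above 0.7 m/s and contact force between anything else and slab below 0.05 N).
It fails at once if the pod is dropped (more than about 25 mm) (linear speed of pod above 0.7 m/s and contact force between anything else and pod below 0.05 N).
It fails at once if the carousel is spun (faster than 2.5 rad/s) (velocity of joint carousel above 2.5 rad/s or velocity of joint carousel below -2.5 rad/s).
It fails at once if the mandarin, scissors or tape moved by more than 30 mm (distance of any of mandarin, scissors, tape from where it was at the start of the episode above 0.03 m).
It also fails if it takes over 72 s, if anything falls off the work surface, if the arm or the gripper's body presses on something with over 40 N, if the wrist force passes 120 N, or if a joint passes its speed limit or range.

## Robot

A 7-joint arm with a two-finger parallel gripper is mounted at the origin on a cart in front of the work surface, level with it; the furniture and walls round the work are solid. World frame = base frame: x ahead of the robot, y to its left, z up, the work surface at z = 0. Lengths are in m, angles in rad, forces in N, time in s.
With the tool pointing down it reaches from about 0.425 to 0.875 m from the base axis. Payload 4.7 kg.
Tool frame: the origin (TCP) lies at the very end of the fingers, on their centre line; the grasp point (between the pads) lies 19 mm behind it; z points along the fingers, y is the line along which they close (so a half turn about z gives the same grasp; the last joint's range is limited). The gripper opens to 87 mm and grips with 3 to 60 N. Pads are 19 mm wide; open, the fingers measure 117 mm over their backs; the gripper's body (75 mm by 190 mm) begins 51 mm behind the grasp point.
Start: joints at [-1.15, 0.321, -0.07, 1.45, 0.023, 1.371, -0.057], TCP at [0.257, 0.597, 0.223] pointing down, gripper open.
Joint ranges: [-2.86, 2.86], [-0.3, 2.09], [-1.38, 1.24], [0.06, 2.45], [-1.56, 4.7], [0.09, 2.05], [-2.69, 2.69]. Speed limits (rad/s): [2.57, 2.57, 3.14, 3.14, 3.14, 3.14, 3.14].

## Interface

Orientations are given as a rotation vector (axis times angle).
In Python, from workcell import arm gives the robot as it stands.
- The arm moves only by the tool arm_command, never from a script. Its argument "commands" is a list of rows, each a list of 3 entries, a list of its own where there are three numbers: the shift along the tool's x, y, z in m, then the turn about the tool's z in degrees, then the finger opening in m, from 0 to 0.087. In form: [[[tx, ty, tz], turn, gripper], ...]. A call has 1 to 10 rows; each row is the pose to reach, as a shift and turn from the pose commanded when the call began, along the tool's axes at that moment; what a row does not reach only later rows make up. A row lasts 1/10 s, in which the tool goes at most 50 mm and 8.59 degrees, less where a joint would pass 70% of its speed; a pose out of reach is approached as far as the arm can. A call with a gripper value outside its range is refused whole. The fingers move at their own pace and stop on an object; the grip force is fixed at half the most. Time passes only in rows, so rows that repeat a pose let the fingers close. It gives the time, the measured TCP pose, the force, the opening and the grip force at its end, in the units of the state.
- arm.get_obs(): the state, without advancing time (a new reading comes with each control period).
- arm.camera(name): name is "scene" or "top" or "wrist"; returns a dict with "image" (400x640x3 uint8, red, green, blue), "camera_matrix" (3x3 intrinsics, pixels), "R" (3x3) and "t" (3): a world point X has camera coordinates R X + t; the wrist camera has in their place "tool_from_camera" (4x4, takes a point from camera to tool coordinates, whose origin is the TCP and whose axes are the flange's). Camera axes: x right, y down, z forward; pixel columns grow to the right and rows downward; lengths in m; the calibration is good to about 2 mm. A picture is of the moment at which its call begins: read the wrist's pose just before it. There is no depth.
- arm.hand_in(): hands the job in; it is judged then, once.
The state is a dict: "time": time; "q": joint angles; "qvel": joint speeds; "effort": joint torques, N m; "position": TCP position; "tcp_rot": TCP orientation; "force": force on the tool from outside, world axes, zero at the start; "ft_torque": the same for the moment, N m; "opening": finger opening in m; "grasp_force": force on a finger pad.
Only numpy, scipy, OpenCV 4.12 (cv2) and the standard library are available. Lean on these libraries where they do the work, as an engineer would, in place of code of your own. Each camera call takes 0.05 s, during which the arm holds its last target. There are 200 camera calls.

## Working session

There is one attempt and no reset: what is moved stays moved. The work goes in short steps, Python scripts to look and compute and a tool call to move; the robot and the scene stay as the last step left them, time stands still between calls to the robot, and variables do not carry over. Pictures are saved under pics/ and viewed, at most 10 in all, crops included, and the job is handed in when it is done.

Besides the shell and the picture viewer there is one more tool, called after "Emit:" as name([rows], argument=value, ...), one row to a line, values as JSON. arm_command: Moves the arm, as the interface text tells. Its arguments: {"type":"object","properties":{"commands":{"type":"array"}},"required":["commands"]}

```bash
mkdir -p pics; ls; python3 - <<'E'
from workcell import arm
import cv2,numpy as np
o=arm.get_obs();print({k:np.round(v,3).tolist() for k,v in o.items()})
for n in ("top","scene"):
    c=arm.camera(n);cv2.imwrite(f"pics/{n}0.png",c["image"][:,:,::-1]);print(n,np.round(c["camera_matrix"],1).tolist(),np.round(c["R"],3).tolist(),np.round(c["t"],3).tolist())
E
```

```text
pics
{'time': 0.0, 'q': [-1.15, 0.322, -0.07, 1.452, 0.023, 1.371, -0.057], 'qvel': [-0.0, 0.001, 0.001, -0.0, -0.001, -0.002, 0.0], 'effort': [-0.0, -49.129, -0.404, -31.252, -0.064, 0.044, 0.0], 'position': [0.257, 0.596, 0.221], 'tcp_rot': [-0.634, -3.077, 0.003], 'force': [0.067, 0.16, 0.197], 'ft_torque': [-0.027, -0.008, 0.01], 'grasp_force': 0.0, 'opening': 0.087}
top [[365.6, 0.0, 319.6], [0.0, 365.6, 204.1], [0.0, 0.0, 1.0]] [[0.111, -0.994, -0.005], [-0.97, -0.107, -0.22], [0.218, 0.03, -0.976]] [-0.25, 0.544, 0.91]
scene [[429.5, 0.0, 324.8], [0.0, 429.5, 198.9], [0.0, 0.0, 1.0]] [[0.792, -0.611, -0.002], [-0.284, -0.366, -0.886], [0.54, 0.702, -0.464]] [-0.553, 0.154, 1.244]
```

View pics/top0.png

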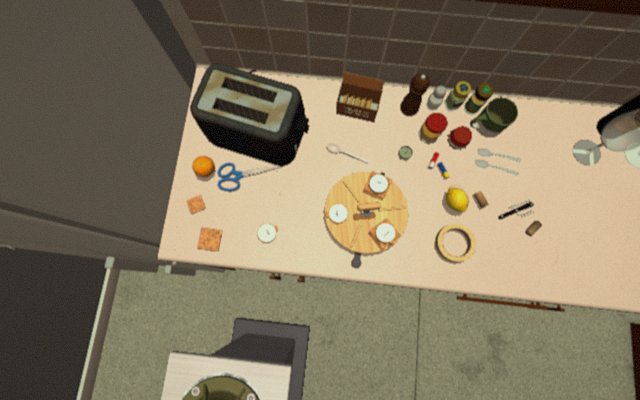

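View pics/scene0.png

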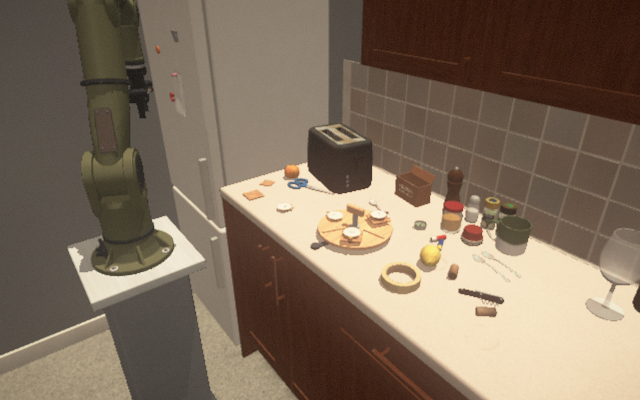

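The top view shows two cork slabs, at (209,239) and (196,204). The (209,239) one is larger, so it fits the description. The loose pod is at (267,233), with its tab to be found. The single-pod bay is at (338,213) with no slab, the deck axis at about (366,212), and the tongue at (356,260). A ccw turn of about 80° is needed.

```bash
cat > h.py <<'E'
from workcell import arm
import cv2,numpy as np
from scipy.spatial.transform import Rotation as Rn
def cam(n):
    o=arm.get_obs();c=arm.camera(n);K=np.array(c["camera_matrix"])
    if n=="wrist":
        T=np.eye(4);T[:3,:3]=Rn.from_rotvec(o["tcp_rot"]).as_matrix();T[:3,3]=o["position"]
        M=T@np.array(c["tool_from_camera"]);R=M[:3,:3].T;t=-R@M[:3,3]
    else:R,t=np.array(c["R"]),np.array(c["t"])
    return c["image"][:,:,::-1].copy(),K,R,t
def pt(px,z,K,R,t):
    d=R.T@np.linalg.inv(K)@np.array([*px,1.]);C=-R.T@t
    return C+d*(z-C[2])/d[2]
def pix(X,K,R,t):
    p=K@(R@np.array(X)+t);return p[:2]/p[2]
def totool(X):
    o=arm.get_obs();r=Rn.from_rotvec(o["tcp_rot"])
    return r.inv().apply(np.array(X)-o["position"])
E
python3 - <<'E'
from h import *
im,K,R,t=cam("top")
for n,p,z in [("slabL",(209,239),.006),("slabS",(196,204),.006),("pod",(267,233),.011),("seat",(338,213),.037),("axis",(366,212),.026),("handle",(369,207),.096),("tongue",(356,262),.005),("mand",(203,166),.03),("tape",(456,243),.025)]:print(n,pt(p,z,K,R,t).round(3))
print(Rn.from_rotvec(arm.get_obs()["tcp_rot"]).as_matrix().round(2))
c=arm.camera("wrist");print(np.round(c["tool_from_camera"],3).tolist(),np.round(c["camera_matrix"],1).tolist())
cv2.imwrite("pics/crop.png",cv2.resize(im[155:275,180:420],None,fx=3.3,fy=3.3,interpolation=cv2.INTER_CUBIC))
E
```

```text
slabL [0.449 0.105 0.006]
slabS [0.542 0.159 0.006]
pod [ 0.482 -0.052  0.011]
seat [ 0.554 -0.239  0.037]
axis [ 0.567 -0.315  0.026]
handle [ 0.566 -0.315  0.096]
tongue [ 0.431 -0.302  0.005]
mand [0.648 0.151 0.03 ]
tape [ 0.51  -0.562  0.025]
[[-0.92  0.4  -0.  ]
 [ 0.4   0.92 -0.  ]
 [-0.   -0.   -1.  ]]
[[0.001, -0.962, -0.274, 0.074], [1.0, 0.001, 0.0, -0.001], [-0.0, -0.274, 0.962, -0.161], [0.0, 0.0, 0.0, 1.0]] [[311.2, 0.0, 324.1], [0.0, 311.2, 191.5], [0.0, 0.0, 1.0]]
```

View pics/crop.png

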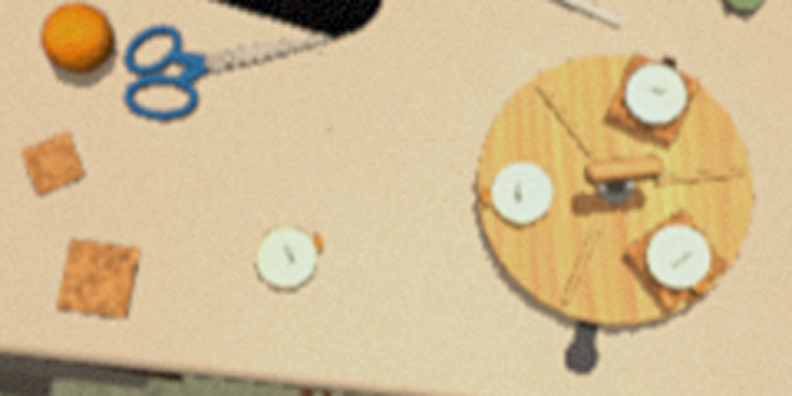

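The crop confirms it: the big slab is at crop (98,280), about 60 mm wide against about 40 mm for the one at (52,163). The pod is at (287,258) with its tab to the right, and the single bay is at (522,193). First I'll retract and turn the gripper's long side tangential, so it clears the fridge corner.

Emit:
arm_command([
  [[0,-0.05,-0.01],-8.5,0.087],
  [[0,-0.1,-0.02],-17,0.087],
  [[0,-0.15,-0.03],-25.5,0.087],
  [[0,-0.2,-0.04],-34,0.087],
  [[0,-0.24,-0.04],-42.5,0.087],
  [[0,-0.27,-0.04],-51,0.087],
  [[0,-0.3,-0.04],-59.5,0.087],
  [[0,-0.3,-0.04],-68,0.087],
  [[0,-0.3,-0.04],-76.5,0.087],
  [[0,-0.3,-0.04],-85,0.087],
])

```text
time: 1.2
position: [0.1437, 0.334, 0.2594]
tcp_rot: [1.612, -2.682, 0.015]
force: [-0.3, 0.5, 0.9]
opening: 0.0868
grasp_force: 0.0
```

```bash
python3 - <<'E'
from h import *
o=arm.get_obs();print(o["time"],np.round(o["q"],3),np.round(o["position"],3),np.hypot(*o["position"][:2]));print(Rn.from_rotvec(o["tcp_rot"]).as_matrix().round(3))
E
```

```text
1.2 [-0.969 -0.301 -0.212  2.    -0.063  1.452  1.49 ] [0.144 0.334 0.259] 0.3635909395029448
[[-0.469 -0.883 -0.006]
 [-0.883  0.469 -0.015]
 [ 0.016 -0.002 -1.   ]]
```

Emit:
arm_command([
  [[-0.003,-0.04,0.02],4,0.087],
  [[-0.005,-0.088,0.04],9,0.087],
  [[0.005,-0.13,0.05],15,0.087],
  [[0.024,-0.17,0.05],21,0.087],
  [[0.038,-0.215,0.05],28,0.087],
  [[0.052,-0.255,0.05],35,0.087],
  [[0.066,-0.295,0.05],42,0.087],
  [[0.081,-0.332,0.05],48,0.087],
  [[0.081,-0.332,0.05],48,0.087],
])

```text
time: 2.1
position: [0.3998, 0.1001, 0.2115]
tcp_rot: [0.357, -3.114, 0.023]
force: [-1.3, 1.3, -0.3]
opening: 0.0868
grasp_force: 0.0
```

```bash
python3 - <<'E'
from h import *
o=arm.get_obs();print(o["time"],np.round(o["q"],3),np.round(o["position"],3));print(Rn.from_rotvec(o["tcp_rot"]).as_matrix().round(3))
im,K,R,t=cam("wrist");cv2.imwrite("pics/w1.png",im)
E
```

```text
2.1 [-0.571 -0.191  0.221  2.01   0.056  1.328  1.431] [0.4   0.1   0.211]
[[-0.974 -0.227 -0.005]
 [-0.226  0.974 -0.016]
 [ 0.008 -0.014 -1.   ]]
```

View pics/w1.png

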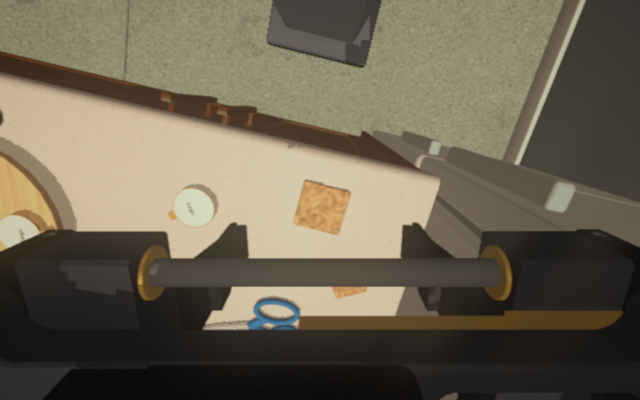

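The wrist view shows the large slab at (323,207), the loose pod at (194,206) with its tab to the left, and the carousel edge at the far left.

```bash
python3 - <<'E'
from h import *
im,K,R,t=cam("wrist")
hsv=cv2.cvtColor(im,cv2.COLOR_BGR2HSV)
def comp(mask,seed):
    n,l,s,c=cv2.connectedComponentsWithStats(mask.astype(np.uint8)); k=l[seed[1],seed[0]]; print("area",s[k,4],s[k,:4]); return np.argwhere(l==k)[:,::-1]
print(hsv[207,323],hsv[206,205],hsv[150,200],im[206,205],im[150,200])
m=(hsv[...,1]>100)&(hsv[...,2]>80)&(hsv[...,0]<22); m[235:]=0
p=comp(cv2.morphologyEx(m.astype(np.uint8),cv2.MORPH_CLOSE,np.ones((5,5))),(323,207)).astype(float)
W=np.array([pt(q,.006,K,R,t)[:2] for q in p])
r=cv2.minAreaRect((W*1000).astype(np.float32));print("slab mean",W.mean(0).round(4),"rect mm",r)
g=hsv[...,1].astype(float); m=(hsv[...,1]<45)&(hsv[...,2]>130)
m=cv2.morphologyEx(m.astype(np.uint8),cv2.MORPH_CLOSE,np.ones((9,9)))
p=comp(m,(205,206)).astype(float)
W=np.array([pt(q,.011,K,R,t)[:2] for q in p]);(c,rad)=cv2.minEnclosingCircle((W*1000).astype(np.float32));print("pod",W.mean(0).round(4),np.round(c,1),rad)
o=arm.get_obs();print(o["position"].round(4) if hasattr(o["position"],"round") else o["position"],np.round(Rn.from_rotvec(o["tcp_rot"]).as_matrix(),4).tolist())
E
```

```text
[ 16 136 190] [ 37  29 219] [ 19  54 213] [194 219 213] [168 197 213]
area 2096 [291 181  56  54]
slab mean [0.4483 0.1036] rect mm ((448.888427734375, 103.75457000732422), (57.956031799316406, 58.90317153930664), 87.86981964111328)
area 1137 [171 190  39  37]
pod [ 0.4835 -0.0499] [483.7 -49.7] 24.158740997314453
[0.3972 0.1043 0.2111] [[-0.9719, -0.2352, -0.0069], [-0.2351, 0.9719, -0.014], [0.01, -0.012, -0.9999]]
```

Emit:
arm_command([
  [[-0.02,-0.006,0.0],8.5,0.087],
  [[-0.04,-0.012,0.0],17,0.087],
  [[-0.05,-0.0126,0.0],25.5,0.087],
  [[-0.05,-0.0126,0.02],34,0.087],
  [[-0.05,-0.0126,0.03],42.5,0.087],
  [[-0.05,-0.0126,0.04],51,0.087],
  [[-0.05,-0.0126,0.05],59.5,0.087],
  [[-0.05,-0.0126,0.06],68,0.087],
  [[-0.05,-0.0126,0.07],76.5,0.087],
  [[-0.05,-0.0126,0.07],85,0.087],
])

```text
time: 3.2
position: [0.4464, 0.1048, 0.1395]
tcp_rot: [1.833, 2.549, -0.027]
force: [-0.7, 0.3, 0.6]
opening: 0.0876
grasp_force: 0.0
```

Emit:
arm_command([
  [[0,0,0.0],8,0.087],
  [[0,0,0.0],16,0.087],
  [[0,0,0],20.6,0.087],
  [[0,0,0],20.6,0.087],
  [[0,0,0],20.6,0.087],
])

```text
time: 3.7
position: [0.4478, 0.1044, 0.141]
tcp_rot: [2.249, 2.185, -0.023]
force: [0.1, -0.1, 0.4]
opening: 0.0869
grasp_force: 0.0
```

```bash
cat >> h.py <<'E'
def st(target=None,yaw=None):
    o=arm.get_obs();M=Rn.from_rotvec(o["tcp_rot"]).as_matrix();y=np.degrees(np.arctan2(M[1,0],M[0,0]))
    print("t",round(o["time"],2),"pos",np.round(o["position"],4),"yaw",round(y,2),"tilt",np.round(M[:2,2],3),"q",np.round(o["q"],2),"F",np.round(o["force"],1),"open",round(o["opening"],4),"g",round(o["grasp_force"],1))
    if target is not None:
        c,s=np.cos(np.radians(y)),np.sin(np.radians(y));d=np.array(target)-o["position"]
        print("shift",np.round([d[0]*c+d[1]*s,d[0]*s-d[1]*c,-d[2]],4),"turn",None if yaw is None else round((y-yaw+180)%360-180,2))
E
python3 - <<'E'
from h import *
st([.4485,.1035,.003],87.87)
E
```

```text
t 3.7 pos [0.4478 0.1044 0.141 ] yaw 88.34 tilt [-0.006 -0.014] q [-0.5  -0.02  0.2   2.01  0.02  1.16 -0.33] F [ 0.1 -0.1  0.4] open 0.0869 g 0.0
shift [-0.0009  0.0007  0.138 ] turn 0.47
```

Emit:
arm_command([
  [[-0.001,0.001,0.045],0.5,0.087],
  [[-0.001,0.001,0.09],0.5,0.087],
  [[-0.001,0.001,0.12],0.5,0.087],
  [[-0.001,0.001,0.13],0.5,0.087],
  [[-0.001,0.001,0.138],0.5,0.087],
  [[-0.001,0.001,0.138],0.5,0.087],
  [[-0.001,0.001,0.138],0.5,0.087],
])

```text
time: 4.4
position: [0.4498, 0.1009, 0.0044]
tcp_rot: [2.262, 2.17, -0.019]
force: [-0.4, -0.9, 0.0]
opening: 0.0867
grasp_force: 0.0
```

```bash
python3 - <<'E'
from h import *
st([.4485,.1035,.003],87.87)
E
```

```text
t 4.4 pos [0.4498 0.1009 0.0044] yaw 87.62 tilt [-0.004 -0.013] q [-0.48  0.16  0.21  2.13 -0.03  0.86 -0.3 ] F [-0.4 -0.9  0. ] open 0.0867 g 0.0
shift [ 0.0025 -0.0014  0.0014] turn -0.25
```

Emit:
arm_command([
  [[0.0025,-0.001,0.001],0,0.087],
  [[0.0025,-0.001,0.001],0,0.06],
  [[0.0025,-0.001,0.001],0,0.05],
  [[0.0025,-0.001,0.001],0,0.05],
  [[0.0025,-0.001,0.001],0,0.05],
  [[0.0025,-0.001,0.001],0,0.05],
])

```text
time: 5.0
position: [0.4479, 0.1029, 0.0022]
tcp_rot: [2.263, 2.17, -0.022]
force: [0.4, 0.2, 0.7]
opening: 0.0595
grasp_force: 30.0
```

Emit:
arm_command([
  [[0,0,-0.02],0,0.05],
  [[0,0,-0.05],0,0.05],
  [[0,0,-0.09],0,0.05],
  [[0,0,-0.1],0,0.05],
  [[0,0,-0.1],0,0.05],
])

```text
time: 5.5
position: [0.4496, 0.1048, 0.1037]
tcp_rot: [2.262, 2.169, -0.017]
force: [0.8, 0.0, -0.9]
opening: 0.0592
grasp_force: 30.0
```

```bash
python3 - <<'E'
from h import *
st()
im,K,R,t=cam("top");
hsv=cv2.cvtColor(im,cv2.COLOR_BGR2HSV)
a=cv2.resize(im[170:270,180:420],None,fx=3.3,fy=3.3,interpolation=cv2.INTER_CUBIC)
w,K2,R2,t2=cam("wrist")
cv2.imwrite("pics/g1.png",np.vstack([a[:, :640] if a.shape[1]<640 else cv2.resize(a,(640,264)),w[100:400]]))
E
```

```text
t 5.5 pos [0.4496 0.1048 0.1037] yaw 87.59 tilt [-0.002 -0.013] q [-0.5   0.02  0.21  2.05  0.01  1.08 -0.34] F [ 0.8  0.  -0.9] open 0.0592 g 30.0
```

View pics/g1.png

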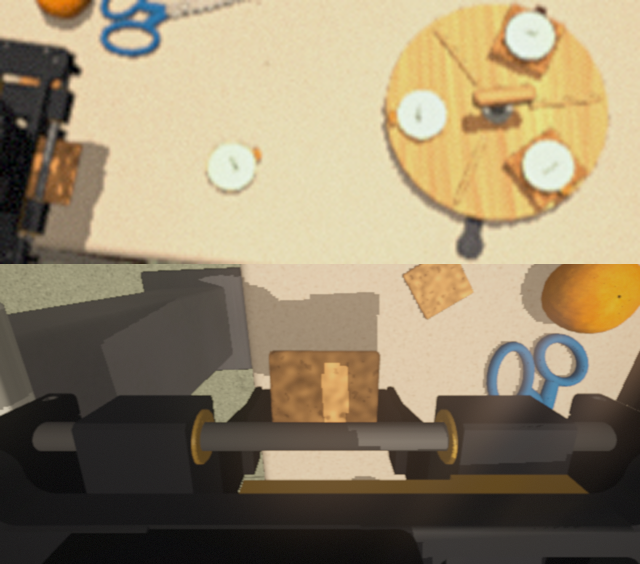

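The slab is held square, with the opening at 59 mm. Next I'll measure the bay and axis more finely from the top camera.

```bash
python3 - <<'E'
from h import *
im,K,R,t=cam("top");hsv=cv2.cvtColor(im,cv2.COLOR_BGR2HSV)
def white(px,z):
    m=((hsv[...,1]<45)&(hsv[...,2]>140)).astype(np.uint8);m=cv2.morphologyEx(m,cv2.MORPH_CLOSE,np.ones((3,3)))
    n,l,s,c=cv2.connectedComponentsWithStats(m);k=l[px[1],px[0]];print(c[k].round(1),s[k]);return pt(c[k],z,K,R,t)
pp={}
for n,px,z in [("seat",(340,213),.037),("b1",(380,185),.054),("b2",(386,234),.054),("pod",(266,235),.011)]:
    pp[n]=white(px,z);print(n,pp[n].round(4))
P=np.array([pp[k][:2] for k in("seat","b1","b2")])
# circle through three bays = axis
ax=P.mean(0);print("axis",ax.round(4),np.linalg.norm(P-ax,axis=1).round(4),np.degrees(np.arctan2(*(P-ax).T[::-1])).round(1))
tg=pt((356,262),.004,K,R,t)[:2];print("tongue",np.degrees(np.arctan2(*(tg-ax)[::-1])))
E
```

```text
[337.8 212.9] [329 205  18  17 247]
seat [ 0.5543 -0.2386  0.037 ]
[378.3 183. ] [370 175  18  17 250]
b1 [ 0.6447 -0.3387  0.054 ]
[385.3 232.4] [377 224  18  18 264]
b2 [ 0.5126 -0.3672  0.054 ]
[266.3 232.7] [258 224  18  18 249]
pod [ 0.4829 -0.0501  0.011 ]
axis [ 0.5705 -0.3149] [0.0779 0.0779 0.0781] [ 102.   -17.8 -137.9]
tongue 174.78403612454082
```

Emit:
arm_command([
  [[-0.02,0.008,-0.015],-1,0.05],
  [[-0.06,0.02,-0.03],-3,0.05],
  [[-0.105,0.036,-0.03],-5,0.05],
  [[-0.15,0.052,-0.03],-7,0.05],
  [[-0.195,0.068,-0.03],-9,0.05],
  [[-0.24,0.084,-0.03],-11,0.05],
  [[-0.28,0.098,-0.03],-13,0.05],
  [[-0.315,0.11,-0.03],-14.4,0.05],
  [[-0.333,0.117,-0.03],-14.4,0.05],
  [[-0.3387,0.119,-0.03],-14.4,0.05],
])

```text
time: 6.65
position: [0.5517, -0.2414, 0.1341]
tcp_rot: [1.981, 2.436, -0.029]
force: [0.2, -0.2, -0.2]
opening: 0.0588
grasp_force: 30.0
```

Emit:
arm_command([
  [[0,0,0.02],0,0.05],
  [[0,0,0.045],0,0.05],
  [[0,0,0.05],0,0.05],
  [[0,0,0.05],0,0.05],
])

```text
time: 7.05
position: [0.5516, -0.2377, 0.0846]
tcp_rot: [1.975, 2.442, -0.026]
force: [-0.6, 0.4, -0.3]
opening: 0.0593
grasp_force: 30.0
```

```bash
python3 - <<'E'
from h import *
st([.5543,-.2386,.0395],102)
E
```

```text
t 7.05 pos [ 0.5516 -0.2377  0.0846] yaw 102.07 tilt [-0.01  -0.013] q [-0.06  0.35  0.49  1.75 -0.16  1.09  0.7 ] F [-0.6  0.4 -0.3] open 0.0593 g 30.0
shift [-0.0015  0.0025  0.0451] turn 0.07
```

Emit:
arm_command([
  [[-0.0015,0.0025,0.012],0,0.05],
  [[-0.0015,0.0025,0.024],0,0.05],
  [[-0.0015,0.0025,0.034],0,0.05],
  [[-0.0015,0.0025,0.039],0,0.05],
  [[-0.0015,0.0025,0.042],0,0.05],
  [[-0.0015,0.0025,0.043],0,0.05],
  [[-0.0015,0.0025,0.044],0,0.05],
  [[-0.0015,0.0025,0.044],0,0.05],
])

```text
time: 7.85
position: [0.5555, -0.241, 0.0426]
tcp_rot: [1.974, 2.438, -0.023]
force: [0.5, -0.1, -1.1]
opening: 0.0591
grasp_force: 30.0
```

```bash
python3 - <<'E'
from h import *
st([.5543,-.2386,.0395],102)
E
```

```text
t 7.85 pos [ 0.5555 -0.241   0.0426] yaw 102.0 tilt [-0.006 -0.015] q [-0.04  0.4   0.48  1.78 -0.2   1.01  0.72] F [ 0.5 -0.1 -1.1] open 0.0591 g 30.0
shift [ 0.0026 -0.0006  0.0031] turn -0.0
```

Emit:
arm_command([
  [[0.001,0,0.001],0,0.05],
  [[0.001,0,0.002],0,0.05],
  [[0.001,0,0.003],0,0.05],
  [[0.001,0,0.003],0,0.05],
  [[0.001,0,0.003],0,0.05],
])

```text
time: 8.35
position: [0.5552, -0.2399, 0.0395]
tcp_rot: [1.974, 2.438, -0.023]
force: [0.7, 0.8, 0.6]
opening: 0.0591
grasp_force: 30.0
```

```bash
python3 - <<'E'
from h import *
st([.5543,-.2386,.0395],102)
E
```

```text
t 8.35 pos [ 0.5552 -0.2399  0.0395] yaw 102.0 tilt [-0.006 -0.014] q [-0.04  0.41  0.48  1.78 -0.2   1.01  0.72] F [0.7 0.8 0.6] open 0.0591 g 30.0
shift [ 0.0015 -0.0006 -0.    ] turn -0.0
```

Emit:
arm_command([
  [[0.001,0,0.001],0,0.05],
  [[0.001,0,0.001],0,0.05],
  [[0.001,0,0.001],0,0.05],
])

```text
time: 8.65
position: [0.5556, -0.2398, 0.0394]
tcp_rot: [1.974, 2.436, -0.023]
force: [-0.9, 0.8, 4.8]
opening: 0.0592
grasp_force: 30.0
```

Emit:
arm_command([
  [[0,0,0],0,0.064],
  [[0,0,0],0,0.068],
  [[0,0,0],0,0.072],
  [[0,0,0],0,0.072],
  [[0,0,0],0,0.072],
  [[0,0,-0.01],0,0.072],
  [[0,0,-0.03],0,0.072],
  [[0,0,-0.07],0,0.075],
  [[0,0,-0.09],0,0.087],
])

```text
time: 9.55
position: [0.5567, -0.2385, 0.1321]
tcp_rot: [1.972, 2.435, -0.021]
force: [0.2, -0.8, 1.0]
opening: 0.0775
grasp_force: 0.0
```

```bash
python3 - <<'E'
from h import *
st([.4837,-.05,.12],102)
E
```

```text
t 9.55 pos [ 0.5567 -0.2385  0.1321] yaw 101.98 tilt [-0.002 -0.016] q [-0.07  0.3   0.51  1.7  -0.14  1.17  0.68] F [ 0.2 -0.8  1. ] open 0.0775 g 0.0
shift [ 0.1995 -0.0323  0.0121] turn -0.02
```

Emit:
arm_command([
  [[0.03,-0.005,0],0,0.087],
  [[0.075,-0.012,0],0,0.087],
  [[0.12,-0.02,0],0,0.087],
  [[0.16,-0.027,0.01],0,0.087],
  [[0.19,-0.031,0.03],0,0.087],
  [[0.2,-0.032,0.055],0,0.087],
  [[0.2,-0.032,0.08],0,0.087],
  [[0.2,-0.032,0.08],0,0.087],
])

```text
time: 10.35
position: [0.4794, -0.0495, 0.044]
tcp_rot: [1.976, 2.442, -0.029]
force: [-0.5, 0.5, -0.1]
opening: 0.0871
grasp_force: 0.0
```

```bash
python3 - <<'E'
from h import *
st([.4837,-.05,.0055],102)
im,K,R,t=cam("top")
hsv=cv2.cvtColor(im,cv2.COLOR_BGR2HSV);m=(hsv[...,1]>125)&(hsv[...,0]<16)&(hsv[...,2]>70)
n,l,s,c=cv2.connectedComponentsWithStats(m.astype(np.uint8))
for k in range(1,n):
    if s[k,4]>60 and 310<c[k][0]<420 and 160<c[k][1]<260: print(c[k].round(1),s[k],pt(c[k],.043,K,R,t).round(4))
w=cam("wrist")[0]
a=cv2.resize(im[165:265,300:420],None,fx=3.3,fy=3.3,interpolation=cv2.INTER_CUBIC)
w=cv2.resize(w,(396,248));cv2.imwrite("pics/p1.png",np.hstack([a,np.vstack([w,np.zeros((82,396,3),np.uint8)])]))
E
```

```text
t 10.35 pos [ 0.4794 -0.0495  0.044 ] yaw 102.05 tilt [-0.011 -0.015] q [-0.33  0.15  0.39  2.06 -0.05  0.96  0.3 ] F [-0.5  0.5 -0.1] open 0.0871 g 0.0
shift [-0.0014  0.0041  0.0385] turn 0.05
[373.8 191.9] [364 181  24  18 123] [ 0.6218 -0.3301  0.043 ]
[336.9 213.5] [325 201  24  25 386] [ 0.5511 -0.2364  0.043 ]
[362.8 216.5] [354 213  21   7  70] [ 0.5507 -0.306   0.043 ]
[377.6 238.7] [368 226  24  24 129] [ 0.4955 -0.3502  0.043 ]
```

View pics/p1.png

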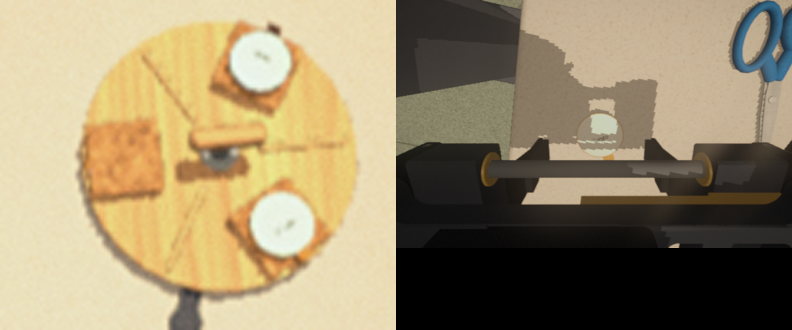

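The left half shows the slab lying flat on the bay at (122,160), centred within about 4 mm. The right half shows the loose pod between the fingers at (600,134). Next I'll grasp the pod by its rim.

Emit:
arm_command([
  [[-0.0014,0.004,0.015],0,0.087],
  [[-0.0014,0.004,0.028],0,0.087],
  [[-0.0014,0.004,0.036],0,0.087],
  [[-0.0014,0.004,0.038],0,0.087],
  [[-0.0014,0.004,0.038],0,0.087],
])

```text
time: 10.95
position: [0.4858, -0.0511, 0.008]
tcp_rot: [1.975, 2.438, -0.024]
force: [0.3, -0.0, 0.2]
opening: 0.0869
grasp_force: 0.0
```

```bash
python3 - <<'E'
from h import *
st([.4837,-.05,.0055],102)
E
```

```text
t 10.95 pos [ 0.4858 -0.0511  0.008 ] yaw 101.98 tilt [-0.007 -0.015] q [-0.31  0.22  0.38  2.07 -0.08  0.88  0.33] F [ 0.3 -0.   0.2] open 0.0869 g 0.0
shift [ 0.0015 -0.0018  0.0025] turn -0.02
```

Emit:
arm_command([
  [[0.001,-0.001,0.003],0,0.087],
  [[0.001,-0.001,0.003],0,0.06],
  [[0.001,-0.001,0.003],0,0.045],
  [[0.001,-0.001,0.003],0,0.04],
  [[0.001,-0.001,0.003],0,0.04],
  [[0.001,-0.001,0.003],0,0.04],
])

```text
time: 11.55
position: [0.4849, -0.0502, 0.0051]
tcp_rot: [1.974, 2.438, -0.023]
force: [-0.8, 0.4, -0.6]
opening: 0.0551
grasp_force: 0.0
```

Emit:
arm_command([
  [[0,0,-0.02],0,0.04],
  [[0,0,-0.05],0,0.04],
  [[0,0,-0.09],0,0.04],
  [[0,0,-0.1],0,0.04],
  [[0,0,-0.1],0,0.04],
])

```text
time: 12.05
position: [0.487, -0.0487, 0.1068]
tcp_rot: [1.972, 2.436, -0.018]
force: [-0.1, -0.7, 0.2]
opening: 0.0402
grasp_force: 0.0
```

```bash
python3 - <<'E'
from h import *
st([.5543,-.2386,.12],102)
w=cam("wrist")[0];cv2.imwrite("pics/p2.png",w[120:300,200:480])
E
```

```text
t 12.05 pos [ 0.487  -0.0487  0.1068] yaw 102.0 tilt [-0.002 -0.014] q [-0.34  0.07  0.39  2.   -0.01  1.08  0.27] F [-0.1 -0.7  0.2] open 0.0402 g 0.0
shift [-0.1998  0.0264 -0.0132] turn 0.0
```

View pics/p2.png

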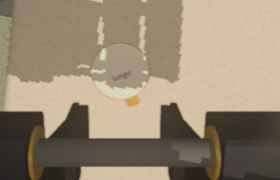

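I lifted before the fingers had closed, so they missed. The pod is still lying lid up at crop (121,72). I'll open again and re-measure it.

Emit:
arm_command([
  [[0,0,0],0,0.087],
  [[0,0,0],0,0.087],
  [[0,0,0],0,0.087],
  [[0,0,0],0,0.087],
  [[0,0,0],0,0.087],
  [[0,0,0],0,0.087],
])

```text
time: 12.7
position: [0.4853, -0.0488, 0.1048]
tcp_rot: [1.975, 2.438, -0.024]
force: [0.7, -0.5, 0.0]
opening: 0.0799
grasp_force: 0.0
```

```bash
python3 - <<'E'
from h import *
im,K,R,t=cam("wrist")
g=cv2.medianBlur(cv2.cvtColor(im,cv2.COLOR_BGR2GRAY),3)
hsv=cv2.cvtColor(im,cv2.COLOR_BGR2HSV)
m=cv2.morphologyEx(((hsv[...,0]>24)&(hsv[...,0]<95)).astype(np.uint8),cv2.MORPH_OPEN,np.ones((3,3)));m=cv2.morphologyEx(m,cv2.MORPH_CLOSE,np.ones((15,15)))
n,l,s,c=cv2.connectedComponentsWithStats(m)
for k in range(1,n):
    if s[k,4]>200: print(s[k],c[k].round(1))
k=l[192,320];p=np.argwhere(l==k)[:,::-1]
W=np.array([pt(q,.011,K,R,t)[:2] for q in p.astype(float)]);print(cv2.minEnclosingCircle((W*1000).astype(np.float32)),W.mean(0))
it,Kt,Rt,tt=cam("top");print("topimg pod circ?")
# nominal circle (given the earlier measurement) for comparison
print("pix of earlier pod",pix([.4837,-.05,.011],K,R,t))
st([.4837,-.05,.005],102)
E
```

```text
[ 136    0   92   24 1279] [192.4   7.7]
[    0   128   213   131 20981] [106.8 189.6]
[ 299  165   44   54 1525] [318.2 193. ]
((483.8276672363281, -49.757591247558594), 24.184328079223633) [ 0.48035299 -0.05128198]
topimg pod circ?
pix of earlier pod [322.40216601 192.61359368]
t 12.8 pos [ 0.4854 -0.0488  0.105 ] yaw 102.0 tilt [-0.006 -0.014] q [-0.34  0.07  0.39  2.   -0.01  1.08  0.27] F [-0.5 -0.9  0.2] open 0.0845 g 0.0
shift [-0.0008 -0.0019  0.1   ] turn 0.0
```

Emit:
arm_command([
  [[-0.001,-0.002,0.045],0,0.087],
  [[-0.001,-0.002,0.08],0,0.087],
  [[-0.001,-0.002,0.095],0,0.087],
  [[-0.001,-0.002,0.101],0,0.087],
  [[-0.001,-0.002,0.101],0,0.087],
  [[-0.001,-0.002,0.101],0,0.087],
])

```text
time: 13.4
position: [0.4841, -0.0517, 0.005]
tcp_rot: [1.973, 2.437, -0.022]
force: [0.5, -0.1, -0.5]
opening: 0.0869
grasp_force: 0.0
```

Emit:
arm_command([
  [[0,0,0.001],0,0.04],
  [[0,0,0.001],0,0.04],
  [[0,0,0.001],0,0.04],
  [[0,0,0.001],0,0.04],
  [[0,0,0.001],0,0.04],
  [[0,0,0.001],0,0.04],
  [[0,0,0.001],0,0.04],
  [[0,0,0.001],0,0.04],
  [[0,0,0.001],0,0.04],
])

```text
time: 14.3
position: [0.4831, -0.0516, 0.0031]
tcp_rot: [1.974, 2.438, -0.024]
force: [-0.2, -0.2, 1.5]
opening: 0.0468
grasp_force: 30.0
```

```bash
python3 - <<'E'
from h import *
st([.4837,-.05,.005],102)
E
```

```text
t 14.3 pos [ 0.4831 -0.0516  0.0031] yaw 102.0 tilt [-0.006 -0.014] q [-0.32  0.22  0.39  2.08 -0.09  0.86  0.33] F [-0.2 -0.2  1.5] open 0.0468 g 30.0
shift [ 0.0015  0.001  -0.0019] turn -0.0
```

Emit:
arm_command([
  [[0,0,-0.01],0,0.04],
  [[0,0,-0.03],0,0.04],
  [[0,0,-0.06],0,0.04],
  [[0,0,-0.08],0,0.04],
  [[0,0,-0.08],0,0.04],
])

```text
time: 14.8
position: [0.4861, -0.0506, 0.0865]
tcp_rot: [1.972, 2.434, -0.016]
force: [-0.0, 0.3, -0.7]
opening: 0.047
grasp_force: 30.0
```

```bash
python3 - <<'E'
from h import *
st([.5543,-.2386,.12],102)
w=cam("wrist")[0];s=cam("scene")[0];a=cv2.resize(w[120:300,200:480],(560,360));b=cv2.resize(s[150:260,240:400],(524,360));
cv2.imwrite("pics/p3.png",cv2.resize(np.hstack([a,b]),(800,266)))
E
```

```text
t 14.8 pos [ 0.4861 -0.0506  0.0865] yaw 101.99 tilt [ 0.    -0.014] q [-0.34  0.09  0.4   2.02 -0.03  1.04  0.28] F [-0.   0.3 -0.7] open 0.047 g 30.0
shift [-0.1981  0.0277 -0.0335] turn -0.01
```

View pics/p3.png

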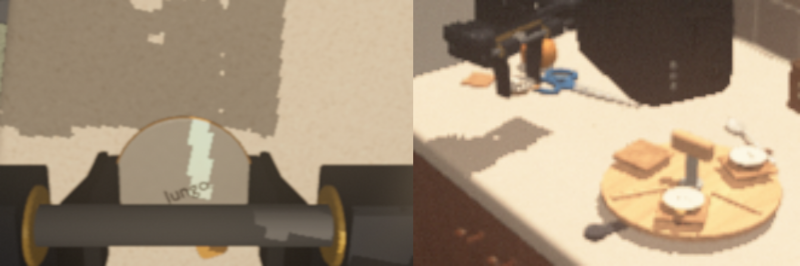

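The pod is held level between the pads, with its outer edge at crop (184,117). I'll check how well it is centred along tool x.

```bash
python3 - <<'E'
from h import *
im,K,R,t=cam("wrist");o=arm.get_obs()
for y in (198,199.3,201): print(totool(pt((324.7,y),o["position"][2]+.008,K,R,t)).round(4))
E
```

```text
[ 0.0266  0.0014 -0.0084]
[ 0.0259  0.0014 -0.0083]
[ 0.025   0.0014 -0.0083]
```

Emit:
arm_command([
  [[0,0,-0.03],0,0.04],
  [[-0.03,0.004,-0.04],0,0.04],
  [[-0.07,0.01,-0.04],0,0.04],
  [[-0.11,0.016,-0.04],0,0.04],
  [[-0.15,0.022,-0.04],0,0.04],
  [[-0.18,0.026,-0.035],0,0.04],
  [[-0.195,0.0275,-0.02],0,0.04],
  [[-0.198,0.0277,0],0,0.04],
  [[-0.198,0.0277,0.01],0,0.04],
  [[-0.198,0.0277,0.01],0,0.04],
])

```text
time: 15.95
position: [0.5496, -0.2374, 0.0725]
tcp_rot: [-1.976, -2.441, 0.027]
force: [-0.0, -0.2, -0.0]
opening: 0.0469
grasp_force: 30.0
```

```bash
python3 - <<'E'
from h import *
st([.554,-.2385,.0465],102)
E
```

```text
t 15.95 pos [ 0.5496 -0.2374  0.0725] yaw 102.01 tilt [-0.012 -0.013] q [-0.08  0.36  0.52  1.77 -0.18  1.07  0.71] F [-0.  -0.2 -0. ] open 0.0469 g 30.0
shift [-0.002  0.004  0.026] turn 0.01
```

Emit:
arm_command([
  [[-0.002,0.004,0.01],0,0.04],
  [[-0.002,0.004,0.018],0,0.04],
  [[-0.002,0.004,0.021],0,0.04],
  [[-0.002,0.004,0.023],0,0.04],
  [[-0.002,0.004,0.024],0,0.04],
  [[-0.002,0.004,0.024],0,0.04],
  [[-0.002,0.004,0.024],0,0.04],
])

```text
time: 16.65
position: [0.5561, -0.2401, 0.0516]
tcp_rot: [1.974, 2.438, -0.023]
force: [-0.0, 0.3, -0.8]
opening: 0.0467
grasp_force: 30.0
```

```bash
python3 - <<'E'
from h import *
st([.554,-.2385,.0465],102)
E
```

```text
t 16.65 pos [ 0.5561 -0.2401  0.0516] yaw 102.0 tilt [-0.006 -0.015] q [-0.07  0.4   0.51  1.77 -0.2   1.03  0.73] F [-0.   0.3 -0.8] open 0.0467 g 30.0
shift [ 0.002  -0.0017  0.0051] turn -0.0
```

Emit:
arm_command([
  [[0.002,-0.0015,0.002],0,0.04],
  [[0.002,-0.0015,0.003],0,0.04],
  [[0.002,-0.0015,0.004],0,0.04],
  [[0.002,-0.0015,0.0045],0,0.04],
  [[0.002,-0.0015,0.0045],0,0.04],
])

```text
time: 17.15
position: [0.5539, -0.2384, 0.0467]
tcp_rot: [1.974, 2.438, -0.024]
force: [-0.2, -0.4, -0.8]
opening: 0.0468
grasp_force: 30.0
```

```bash
python3 - <<'E'
from h import *
st([.554,-.2385,.0465],102)
E
```

```text
t 17.15 pos [ 0.5539 -0.2384  0.0467] yaw 102.0 tilt [-0.006 -0.014] q [-0.07  0.4   0.51  1.78 -0.21  1.02  0.73] F [-0.2 -0.4 -0.8] open 0.0468 g 30.0
shift [-0.0001  0.0001  0.0002] turn -0.0
```

Lowering millimetre by millimetre until contact.

Emit:
arm_command([
  [[0,0,0.001],0,0.04],
  [[0,0,0.001],0,0.04],
  [[0,0,0.001],0,0.04],
])

```text
time: 17.45
position: [0.5543, -0.2385, 0.0463]
tcp_rot: [1.974, 2.438, -0.023]
force: [-1.4, 0.5, 3.5]
opening: 0.0467
grasp_force: 30.0
```

Emit:
arm_command([
  [[0,0,0],0,0.05],
  [[0,0,0],0,0.054],
  [[0,0,0],0,0.058],
  [[0,0,0],0,0.066],
  [[0,0,0],0,0.07],
  [[0,0,0],0,0.07],
  [[0,0,0],0,0.07],
])

```text
time: 18.15
position: [0.5539, -0.2384, 0.0457]
tcp_rot: [1.975, 2.438, -0.024]
force: [-1.0, 0.1, 0.3]
opening: 0.0693
grasp_force: 0.0
```

Emit:
arm_command([
  [[0,0,-0.01],0,0.07],
  [[0,0,-0.03],0,0.07],
  [[0,0,-0.07],0,0.07],
  [[0,0,-0.1],0,0.07],
  [[0,0,-0.1],0,0.07],
])

```text
time: 18.65
position: [0.5577, -0.2385, 0.1517]
tcp_rot: [1.969, 2.431, -0.017]
force: [-0.3, -0.3, 0.5]
opening: 0.0702
grasp_force: 0.0
```

Emit:
arm_command([
  [[0.03,0,-0.02],0,0.05],
  [[0.07,0,-0.02],0,0.045],
  [[0.11,0,-0.02],0,0.045],
  [[0.15,0,-0.02],0,0.045],
  [[0.15,0,-0.02],0,0.045],
  [[0.15,0,-0.02],0,0.045],
])

```text
time: 19.25
position: [0.5234, -0.0892, 0.164]
tcp_rot: [1.971, 2.44, -0.023]
force: [-0.4, -0.6, 0.1]
opening: 0.0456
grasp_force: 0.0
```

```bash
python3 - <<'E'
from h import *
st([.5705,-.3149,.15],102)
im,K,R,t=cam("top");hsv=cv2.cvtColor(im,cv2.COLOR_BGR2HSV)
m=((hsv[...,1]<45)&(hsv[...,2]>140)).astype(np.uint8);m=cv2.morphologyEx(m,cv2.MORPH_CLOSE,np.ones((3,3)))
n,l,s,c=cv2.connectedComponentsWithStats(m)
for k in range(1,n):
    if 150<s[k,4]<350 and 310<c[k][0]<420: print(c[k].round(1),s[k],pt(c[k],.054,K,R,t).round(4))
a=cv2.resize(im[165:270,300:420],None,fx=3.3,fy=3.3,interpolation=cv2.INTER_CUBIC)
b=cv2.resize(cam("scene")[0][195:260,300:405],(396,245),interpolation=cv2.INTER_CUBIC)
cv2.imwrite("pics/p4.png",np.hstack([a,np.vstack([b,np.zeros((a.shape[0]-245,396,3),np.uint8)])]))
E
```

```text
t 19.25 pos [ 0.5234 -0.0892  0.164 ] yaw 102.14 tilt [-0.006 -0.014] q [-0.32  0.11  0.46  1.84 -0.04  1.21  0.36] F [-0.4 -0.6  0.1] open 0.0456 g 0.0
shift [-0.2306 -0.0015  0.014 ] turn 0.14
[378.3 183.1] [370 175  18  18 253] [ 0.6444 -0.3389  0.054 ]
[337.1 211.8] [328 203  19  18 261] [ 0.5536 -0.2363  0.054 ]
[385.  232.5] [376 224  19  18 270] [ 0.5123 -0.3666  0.054 ]
```

View pics/p4.png

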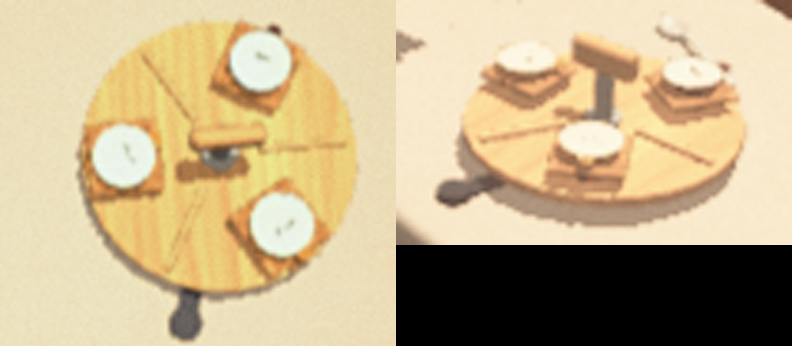

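The left half shows all three stacks complete. The loose pod is at crop (123,155), centred within 3 mm, and the right half shows the stack flat. On to the handle.

Emit:
arm_command([
  [[-0.04,0,0.01],0,0.045],
  [[-0.085,0,0.01],0,0.045],
  [[-0.13,0,0.01],0,0.045],
  [[-0.175,0,0.01],0,0.045],
  [[-0.21,-0.001,0.01],0,0.045],
  [[-0.23,-0.001,0.01],0,0.045],
  [[-0.23,-0.001,0.02],0,0.045],
  [[-0.23,-0.001,0.04],0,0.045],
  [[-0.23,-0.001,0.04],0,0.045],
])

```text
time: 20.25
position: [0.5679, -0.3145, 0.1232]
tcp_rot: [-1.977, -2.439, 0.026]
force: [-0.5, 0.6, -0.3]
opening: 0.0448
grasp_force: 0.0
```

```bash
python3 - <<'E'
from h import *
st([.5705,-.3149,.066],102)
im,K,R,t=cam("top");g=im.max(2)
m=np.zeros_like(g);m[250:272,340:375]=(g[250:272,340:375]<110)
n,l,s,c=cv2.connectedComponentsWithStats(m)
for k in range(1,n):
    if s[k,4]>15:
        w=pt(c[k],.004,K,R,t)[:2];d=w-[.5705,-.3149];print(c[k],s[k],w.round(4),np.degrees(np.arctan2(d[1],d[0])))
E
```

```text
t 20.25 pos [ 0.5679 -0.3145  0.1232] yaw 101.96 tilt [-0.012 -0.012] q [ 0.02  0.42  0.57  1.59 -0.22  1.2   0.83] F [-0.5  0.6 -0.3] open 0.0448 g 0.0
shift [-0.0009  0.0025  0.0572] turn -0.04
[356.15517241 259.99137931] [351 252  10  16 116] [ 0.4368 -0.3021] 174.5315546544906
```

Emit:
arm_command([
  [[-0.001,0.0025,0.02],0,0.045],
  [[-0.001,0.0025,0.04],0,0.045],
  [[-0.001,0.0025,0.05],0,0.045],
  [[-0.001,0.0025,0.057],0,0.045],
  [[-0.001,0.0025,0.057],0,0.045],
  [[-0.001,0.0025,0.057],0,0.045],
])

```text
time: 20.9
position: [0.5729, -0.3173, 0.0707]
tcp_rot: [1.974, 2.437, -0.023]
force: [0.2, 0.0, -0.1]
opening: 0.045
grasp_force: 0.0
```

```bash
python3 - <<'E'
from h import *
st([.5705,-.3149,.066],102)
E
```

```text
t 20.9 pos [ 0.5729 -0.3173  0.0707] yaw 102.0 tilt [-0.005 -0.015] q [ 0.03  0.48  0.55  1.63 -0.26  1.11  0.86] F [ 0.2  0.  -0.1] open 0.045 g 0.0
shift [ 0.0028 -0.0018  0.0047] turn 0.0
```

Emit:
arm_command([
  [[0.0025,-0.0015,0.003],0,0.045],
  [[0.0025,-0.0015,0.0045],0,0.045],
  [[0.0025,-0.0015,0.0045],0,0.03],
  [[0.0025,-0.0015,0.0045],0,0.022],
  [[0.0025,-0.0015,0.0045],0,0.018],
  [[0.0025,-0.0015,0.0045],0,0.01],
  [[0.0025,-0.0015,0.0045],0,0.01],
  [[0.0025,-0.0015,0.0045],0,0.01],
  [[0.0025,-0.0015,0.0045],0,0.01],
  [[0.0025,-0.0015,0.0045],0,0.01],
])

```text
time: 21.9
position: [0.5706, -0.315, 0.0654]
tcp_rot: [1.974, 2.438, -0.023]
force: [0.5, -0.1, -0.2]
opening: 0.0156
grasp_force: 30.0
```

```bash
python3 - <<'E'
from h import *
st([.5705,-.3149,.066],102)
E
```

```text
t 21.9 pos [ 0.5706 -0.315   0.0654] yaw 101.99 tilt [-0.006 -0.015] q [ 0.03  0.48  0.55  1.64 -0.26  1.1   0.86] F [ 0.5 -0.1 -0.2] open 0.0156 g 30.0
shift [ 0.0001 -0.     -0.0006] turn -0.01
```

Emit:
arm_command([
  [[0,0,0],-0.7,0.01],
  [[0,0,0],-2,0.01],
  [[0,0,0],-4,0.01],
  [[0,0,0],-6.5,0.01],
  [[0,0,0],-9,0.01],
  [[0,0,0],-11.5,0.01],
  [[0,0,0],-14,0.01],
  [[0,0,0],-16.5,0.01],
  [[0,0,0],-19,0.01],
  [[0,0,0],-21.5,0.01],
])

```text
time: 22.9
position: [0.5704, -0.3151, 0.0654]
tcp_rot: [1.483, 2.768, -0.024]
force: [0.3, -0.3, 0.6]
opening: 0.0158
grasp_force: 30.1
```

```bash
python3 - <<'E'
from h import *
st([.5705,-.3149,.066],174.5)
print(arm.get_obs()["ft_torque"])
E
```

```text
t 22.9 pos [ 0.5704 -0.3151  0.0654] yaw 123.64 tilt [-0.006 -0.014] q [ 0.09  0.47  0.47  1.64 -0.22  1.09  1.2 ] F [ 0.3 -0.3  0.6] open 0.0158 g 30.1
shift [ 0.0001  0.0002 -0.0006] turn -50.86
[ 0.03727656 -0.36741962 -0.02630892]
```

Emit:
arm_command([
  [[0,0,0],-2.5,0.01],
  [[0,0,0],-5,0.01],
  [[0,0,0],-7.5,0.01],
  [[0,0,0],-10,0.01],
  [[0,0,0],-12.5,0.01],
  [[0,0,0],-15,0.01],
  [[0,0,0],-17.5,0.01],
  [[0,0,0],-20,0.01],
  [[0,0,0],-22.5,0.01],
  [[0,0,0],-25,0.01],
])

```text
time: 23.9
position: [0.5703, -0.3151, 0.0653]
tcp_rot: [-0.849, -3.023, 0.024]
force: [-0.0, -1.4, 0.5]
opening: 0.0161
grasp_force: 30.1
```

Emit:
arm_command([
  [[0,0,0],-2.5,0.01],
  [[0,0,0],-5,0.01],
  [[0,0,0],-7.5,0.01],
  [[0,0,0],-10,0.01],
  [[0,0,0],-12.5,0.01],
  [[0,0,0],-15,0.01],
  [[0,0,0],-17.5,0.01],
  [[0,0,0],-20,0.01],
  [[0,0,0],-22,0.01],
  [[0,0,0],-23.5,0.01],
])

```text
time: 24.9
position: [0.5703, -0.3153, 0.0654]
tcp_rot: [-0.216, -3.129, 0.023]
force: [0.1, -1.2, 0.1]
opening: 0.016
grasp_force: 30.1
```

Emit:
arm_command([
  [[0,0,0],-1,0.01],
  [[0,0,0],-1.7,0.01],
  [[0,0,0],-2,0.01],
  [[0,0,0],-2,0.01],
  [[0,0,0],-2,0.01],
  [[0,0,0],-2,0.01],
  [[0,0,0],-2,0.01],
])

```text
time: 25.6
position: [0.5702, -0.3153, 0.0653]
tcp_rot: [-0.165, -3.132, 0.024]
force: [-0.8, -2.3, 0.8]
opening: 0.0159
grasp_force: 30.1
```

```bash
python3 - <<'E'
from h import *
st([.5705,-.3149,.066],174.5)
im,K,R,t=cam("top");b=cam("scene")[0]
a=cv2.resize(im[165:270,300:420],(396,346),interpolation=cv2.INTER_CUBIC)
b=cv2.resize(b[170:270,280:410],(404,346),interpolation=cv2.INTER_CUBIC)
cv2.imwrite("pics/p5.png",np.hstack([a,b]))
E
```

```text
t 25.6 pos [ 0.5702 -0.3153  0.0653] yaw 173.98 tilt [-0.006 -0.015] q [ 0.21  0.45  0.31  1.63 -0.13  1.08  2.02] F [-0.8 -2.3  0.8] open 0.0159 g 30.1
shift [-0.0002  0.0004 -0.0007] turn -0.52
```

View pics/p5.png

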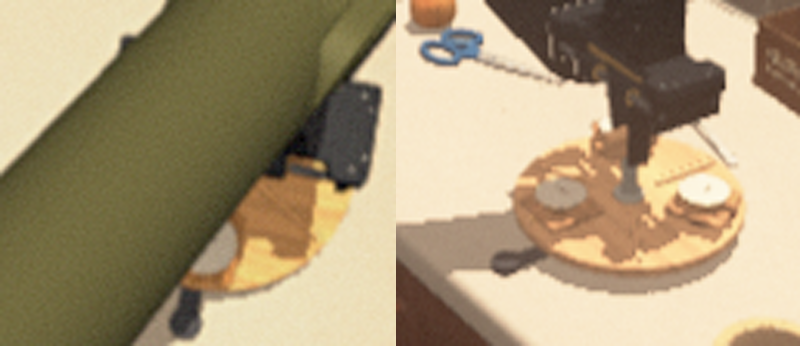

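The scene view shows the stack intact at crop (560,193), towards the tongue at (515,260). I'll do one numeric check of its angle, then hand in.

```bash
python3 - <<'E'
from h import *
b,K,R,t=cam("scene")
for px in [(332.8,225.8),((705-396)/404*130+280,170+190/3.46)]:
    w=pt(px,.054,K,R,t);d=w[:2]-[.5705,-.3149];print(w.round(4),np.hypot(*d),np.degrees(np.arctan2(d[1],d[0])))
w=pt(((512-396)/404*130+280,170+262/3.46),.004,K,R,t);d=w[:2]-[.5705,-.3149];print("tongue",w.round(3),np.degrees(np.arctan2(d[1],d[0])))
E
```

```text
[ 0.49   -0.3086  0.054 ] 0.08069692812361602 175.51791547982447
[ 0.6022 -0.3892  0.054 ] 0.08082985792926145 -66.89271821698459
tongue [ 0.435 -0.305  0.004] 175.65232297209033
```

```bash
python3 -c "
from workcell import arm
print(arm.hand_in())"
```

```text
the job is handed in; nothing more can be done
None
```

I handed the job in at about 26 s: slab and pod are stacked on the single-pod bay, both within about 4 mm of centre when put down, and the bay is about 1–2° from the pointer with the handle still gripped at 30 N. The hand-in returned no verdict.

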